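Bore-up axle sleeve from the parts drawer

ROBOT

A 6-joint arm with a two-finger parallel gripper is mounted at the origin on the work surface. World frame = base frame: x ahead of the robot, y to its left, z up, the work surface at z = 0. Lengths are in m, angles in rad, forces in N, time in s.
With the tool pointing down it reaches from about 0.35 to 0.975 m from the base axis. Payload 4.9 kg.
Tool frame: the origin (TCP) lies at the very end of the fingers, on their centre line; the grasp point (between the pads) lies 19 mm behind it; y points along the fingers, z is the direction in which the jaws open and shut, and the axes are right-handed (so a half turn about y gives the same grasp; the last joint's range is limited). The gripper opens to 85 mm and grips with 20 to 120 N. Pads are 22 mm wide; open, the fingers measure 114 mm over their backs; the gripper's body (76 mm by 85 mm) begins 54 mm behind the grasp point. The pads swing forward as they close: fully open they stand 13 mm farther back than shut.
Start: joints at [-1.31, 0.053, 1.613, -0, 1.476, -0.119], TCP at [0.232, -0.58, 0.231] pointing down, gripper open.
Joint ranges: [-3.01, 3.01], [-1.01, 2.22], [0.06, 2.58], [-1.02, 4.17], [0.09, 2.62], [-3.14, 3.14]. Speed limits (rad/s): [2.57, 2.57, 3.14, 3.14, 3.14, 3.14].

INTERFACE

Orientations are given as a rotation vector (axis times angle).
In Python, from station import monitor, viewer, ticket gives the robot as it stands.
- The arm moves only by the tool servo_tool, never from a script. Its argument "commands" is one flat list of numbers, 7 for each row, row after row: the turn, a rotation vector about the tool's x, y, z in rad, then the shift along the tool's x, y, z in cm, then the opening, from 0 (shut) to 1 (fully open). In form: [rx, ry, rz, dx, dy, dz, claw, rx, ry, rz, dx, dy, dz, claw, ...]. A call has 1 to 20 rows; each row shifts and turns the pose as measured when the row begins, along the tool's axes as they then stand; what a row does not reach is not made up. A row lasts 1/10 s, in which the tool goes at most 50 mm and 8.59 degrees, less where a joint would pass 70% of its speed; a pose out of reach is approached as far as the arm can. A call is refused whole if a number of a shift passes 5 or a number of a turn 0.15, either way. A call with a gripper value outside its range is refused whole. The fingers move at their own pace and stop on an object; "grip_force" is the grip in N (left out, the last holds). Time passes only in rows, so rows that do not move let the fingers close. It gives the time, the measured TCP pose, the force and the opening at its end, in the units of the state.
- monitor.get_obs(): the state, without advancing time (a new reading comes with each control period).
- viewer.get_image(name): name is "side" or "top" or "wrist"; returns a dict with "frame" (480x640x3 uint8, red, green, blue), "depth" (480x640 float32, m along the optical axis (not along the pixel's ray), 0 where there is no reading), "camera_matrix" (3x3 intrinsics, pixels), "dist_coeffs" ([k1, k2, p1, p2, k3] as OpenCV has them; the pictures are not rectified), "cam_to_world" (4x4, takes a point from camera to world coordinates). Camera axes: x right, y down, z forward; pixel columns grow to the right and rows downward; lengths in m; the calibration is good to about 2 mm. A picture is of the moment at which its call begins.
- ticket.finish_job(): hands the job in, once; it reports no verdict.
The state is a dict: "t": time; "q": joint angles; "dq": joint speeds; "effort": joint torques, N m; "tool_pos": TCP position; "tool_rot": TCP orientation; "contact_force": force on the tool from outside, world axes, zero at the start; "wrist_torque": the same for the moment, N m; "opening": finger opening in m.
Only numpy, scipy, OpenCV 4.12 (cv2) and the standard library are available. Lean on these libraries where they do the work, as an engineer would, in place of code of your own. Each camera call takes 0.05 s, during which the arm holds its last target.

TASK

Pull the parts drawer out to its stop and take out the square steel sleeve that lies in it. One of its two ends has a blind hole, the other is solid, and from above they look alike: find the hole and turn the sleeve so that the hole faces straight up, ready for me to pack it with bearing balls. Finish while holding it still like that, 20 cm or more above the bench and touching nothing but your fingers; leave the drawer out and do not disturb the pedal, the crank arm and the oil bottle.

Things in the scene. Friction and masses are not known exactly. Their poses are not given: they have to be found in the camera images.
- cabinet: flat blue steel drawer unit fixed to the bench, 280 mm deep, 250 mm wide, 74 mm high, with one drawer. Origin on the bench under the middle of its front face; its x axis points from the front into the unit, z up. The drawer slides out along -x.
- drawer (a joint): how far the drawer is out, in m: 0 shut, 0.190 at its stop; starts up to 0.03 out. It slides against a few newtons and stays where left. Inside it is 245 mm long, 214 mm wide; its dark rubber floor is 17 mm above the bench, its side walls rise 22 mm above that floor, its front panel is 12 mm thick and its top is 58 mm above the bench.
- drawer_handle (a point): middle of the drawer's handle, a level steel bar of 11 mm diameter and 120 mm length along the cabinet's y, 46 mm above the bench, its centre line 42 mm in front of the front panel; open above and below. It moves with the drawer. Its axes are the cabinet's.
- sleeve: square steel sleeve, 56 mm long, 32 x 32 mm in section, 0.2 to 0.35 kg, lying on a flat on the drawer's floor at a varying angle, its middle about 85 to 115 mm behind the front panel, hidden under the cabinet's top until the drawer is out. Origin at the middle of its underside as it lies (its middle is 16 mm along its z). Its x runs along its length, out of the hole's mouth; z is up as it lies. Both ends look alike from above.
- sleeve_mouth (a point): centre of the mouth of the sleeve's blind hole, 28 mm from its middle along its x axis; the hole is 22 mm across and 36 mm deep; the hollow half is the lighter, so the sleeve balances about 2 mm from its middle, towards the solid end. Same axes as the sleeve.
- table: the fixed bench, 1.45 x 1.7 m, its top at height 0.
- pedal: bystander: an aluminium pedal, 95 x 72 x 18 mm with a short axle stub, lying on the bench to the left of the drawer. Origin at the middle of its underside.
- crank: bystander: a loose aluminium crank arm, about 200 mm long, 38 mm wide, 18 mm high, lying on the bench to the right of the drawer. Origin at the middle of its underside, x along its length.
- oil_bottle: bystander: a grey bottle, 44 mm across and 110 mm high, standing on the bench close to the cabinet's left side. Origin at the middle of its underside.

How it is judged:
On the way, in this order (a step that is already met when the one before it is completed fails the run):
1. the drawer is pulled out to its stop (value of joint drawer above 0.18 m), for 0.2 s.
2. the sleeve is lifted clear of the drawer in the fingers (height (world z) of sleeve above 0.09 m and contact force between sleeve and the fingers above 1 N), for 0.2 s.
At the end, for the whole second after the job is handed in: The fingers hold the sleeve still with the mouth of its blind hole up (its length within 20 degrees of vertical), the mouth more than 150 mm above the bench, nothing but the fingers touching it, and the drawer still at least 160 mm out (angle between sleeve's own x axis and vertical below 0.35 rad and height (world z) of sleeve_mouth above 0.15 m and contact force between sleeve and the fingers above 1 N and contact force between sleeve and cabinet below 0.2 N and contact force between sleeve and table below 0.2 N and linear speed of sleeve below 0.03 m/s and angular speed of sleeve below 0.25 rad/s and value of joint drawer above 0.16 m and contact force between sleeve and pedal below 0.2 N and contact force between sleeve and crank below 0.2 N and contact force between sleeve and oil_bottle below 0.2 N); the arm keeps its last pose, push and grip.
It fails at once if the pedal is moved by more than 25 mm or tipped (distance of pedal from where it was at the start of the episode above 0.025 m or angle between pedal's own z axis and vertical above 0.3 rad).
It fails at once if the crank is moved by more than 25 mm or tipped (distance of crank from where it was at the start of the episode above 0.025 m or angle between crank's own z axis and vertical above 0.3 rad).
It fails at once if the oil bottle is moved by more than 25 mm or tipped (distance of oil_bottle from where it was at the start of the episode above 0.025 m or angle between oil_bottle's own z axis and vertical above 0.3 rad).
It also fails if it takes over 54 s, if anything falls off the work surface, if the arm or the gripper's body presses on something with over 40 N, if the wrist force passes 120 N, or if a joint passes its speed limit or range.

## Working session

There is one attempt and no reset: what is moved stays moved. The work goes in short steps, Python scripts to look and compute and a tool call to move; the robot and the scene stay as the last step left them, time stands still between calls to the robot, and variables do not carry over. Pictures are saved under pics/ and viewed, and the job is handed in when it is done.

Besides the shell and the picture viewer there is one more tool, called after "Request:" by a JSON object that holds its "op" and its "data", one argument or row to a line. servo_tool: Moves the arm, as the interface text tells. Its arguments: {"type":"object","properties":{"commands":{"type":"array","items":{"type":"number"}},"grip_force":{"type":"number"}},"required":["commands"]}

```bash
ls; mkdir -p pics; cat > h.py <<'E'
import numpy as np,cv2
from scipy.spatial.transform import Rotation as R
from station import monitor,viewer,ticket
def snap(n,f):
    d=viewer.get_image(n); cv2.imwrite(f'pics/{f}.png',d['frame'][:,:,::-1]); np.savez(f'pics/{f}.npz',**d); return d
def ray(d,u,v):
    p=cv2.undistortPoints(np.array([[[u,v]]],float),np.array(d['camera_matrix'],float),np.array(d['dist_coeffs'],float))[0,0]
    T=np.array(d['cam_to_world']); return T[:3,3],T[:3,:3]@np.array([p[0],p[1],1.])
def onz(d,u,v,z):
    o,r=ray(d,u,v); return o+r*(z-o[2])/r[2]
def dep(d,u,v):
    o,r=ray(d,u,v); return o+r*d['depth'][int(v),int(u)]
def pose():
    s=monitor.get_obs(); M=R.from_rotvec(s['tool_rot']).as_matrix()
    print('t',round(s['t'],2),'pos',np.round(s['tool_pos'],4),'q',np.round(s['q'],3)); print(np.round(M,3)); print('F',np.round(s['contact_force'],1),'open',s['opening']); return s,M
E
python3 - <<'E'
from h import *
pose()
for n in ('side','top','wrist'):
    d=snap(n,n+'0'); print(n,np.round(d['cam_to_world'],3).tolist(),np.round(d['camera_matrix'],1).tolist())
E
```

```text
pics
t 0.0 pos [ 0.2315 -0.5799  0.2301] q [-1.31   0.053  1.614 -0.     1.476 -0.119]
[[-0.929 -0.001  0.371]
 [-0.371  0.002 -0.929]
 [-0.    -1.    -0.002]]
F [-0.3  0.6 -0.9] open 0.08537152643274085
side [[-0.879, -0.275, 0.39, 0.181], [-0.476, 0.529, -0.702, 0.753], [-0.013, -0.803, -0.596, 0.691], [0.0, 0.0, 0.0, 1.0]] [[588.3, 0.0, 310.7], [0.0, 588.3, 236.8], [0.0, 0.0, 1.0]]
top [[0.019, -0.997, 0.078, 0.511], [-1.0, -0.02, -0.011, 0.064], [0.012, -0.078, -0.997, 1.031], [0.0, 0.0, 0.0, 1.0]] [[463.3, 0.0, 318.9], [0.0, 463.3, 244.8], [0.0, 0.0, 1.0]]
wrist [[0.372, -0.892, -0.257, 0.296], [-0.928, -0.357, -0.102, -0.553], [-0.001, 0.277, -0.961, 0.373], [0.0, 0.0, 0.0, 1.0]] [[376.4, 0.0, 319.1], [0.0, 376.4, 240.8], [0.0, 0.0, 1.0]]
```

View pics/side0.png

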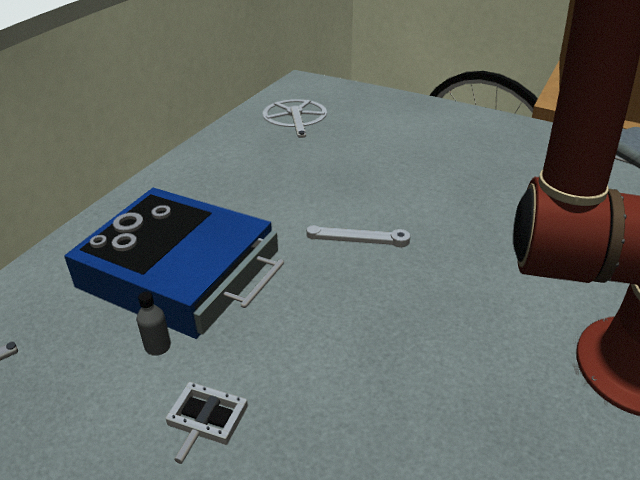

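View pics/top0.png

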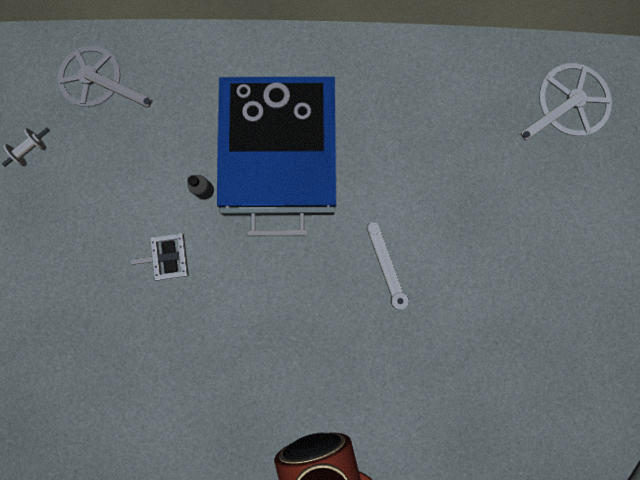

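View pics/wrist0.png

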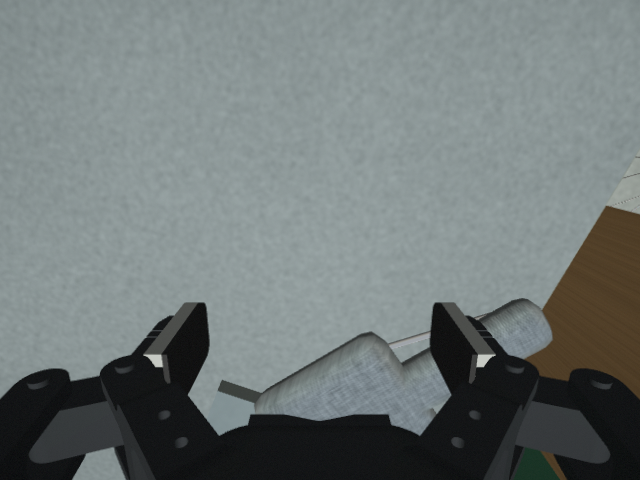

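The side and top views show the blue cabinet with the drawer almost shut. In the top view the handle bar runs from about (248,233) to (306,233), and the cabinet's front corners are near (217,207) and (336,207). The pedal is at (168,257), the crank from (373,228) to (400,300), and the bottle at (199,187). The wrist view shows only bench. Next I measure the handle.

```bash
python3 - <<'E'
from h import *
d=np.load('pics/top0.npz'); f=d['frame'].astype(int)
sub=f[226:240,240:315].sum(2); 
bg=np.median(sub); m=(sub>bg+60).astype(np.uint8)
v,u=np.nonzero(m); print(bg,len(u))
im=cv2.resize(d['frame'][195:245,205:345],None,fx=5,fy=5,interpolation=cv2.INTER_NEAREST); cv2.imwrite('pics/z0.png',im[:,:,::-1])
hsv=cv2.cvtColor(d['frame'],cv2.COLOR_RGB2HSV); b=cv2.inRange(hsv,(105,150,50),(125,255,255))
c=max(cv2.findContours(b,0,2)[0],key=cv2.contourArea); r=cv2.minAreaRect(c); bp=cv2.boxPoints(r); print(bp)
for p in bp: print(np.round(onz(d,p[0],p[1],.074),4))
for u,v in((248,233.5),(306,233.5)): print(np.round(onz(d,u,v,.0515),4))
for u,v in((374,228),(400,301),(168,257),(133,262),(186,236),(186,277)): print(np.round(onz(d,u,v,.018),3))
E
```

```text
343.0 86
[[216.99997   76.999985]
 [334.99997   76.999985]
 [334.99997  205.99995 ]
 [216.99997  205.99995 ]]
[0.9439 0.2799 0.074 ]
[0.9488 0.0257 0.074 ]
[0.6675 0.0215 0.074 ]
[0.6627 0.268  0.074 ]
[0.6085 0.2045 0.0515]
[0.6109 0.0813 0.0515]
[ 0.63  -0.068  0.018]
[ 0.47  -0.126  0.018]
[0.557 0.384 0.018]
[0.544 0.462 0.018]
[0.604 0.346 0.018]
[0.514 0.342 0.018]
```

View pics/z0.png

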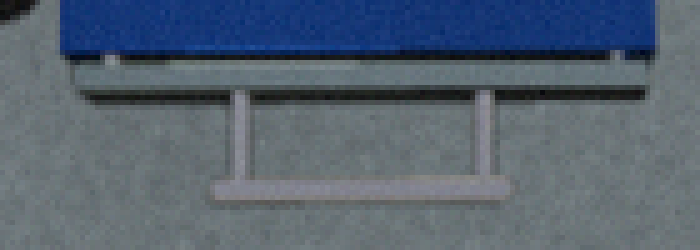

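Request:
{"op": "servo_tool", "data": {
  "commands": [0, 0, 0, -3.6, 0, -3.1, 0.4, 0, 0, 0, -3.6, 0, -3.1, 0.4, 0, 0, 0, -3.6, 0, -3.1, 0.4, 0, 0, 0, -3.6, 0, -3.1, 0.4, 0, 0, 0, -3.6, 0, -3.1, 0.4, 0, 0, 0, -3.6, 0, -3.1, 0.4, 0, 0, 0, -3.6, 0, -3.1, 0.4, 0, 0, 0, -3.6, 0, -3.1, 0.4, 0, 0, 0, -3.6, 0, -3.1, 0.4, 0, 0, 0, -3.6, 0, -3.1, 0.4, 0, 0, 0, -3.6, 0, -3.1, 0.4, 0, 0, 0, -3.6, 0, -3.1, 0.4, 0, 0, 0, -3.6, 0, -3.1, 0.4, 0, 0, 0, -3.6, 0, -3.1, 0.4],
  "grip_force": 60
}}

```text
t: 1.55
tool_pos: [0.5469, 0.0286, 0.2273]
tool_rot: [-0.376, 2.024, -2.016]
contact_force: [0.3, -0.9, 0.6]
opening: 0.0338
```

Request:
{"op": "servo_tool", "data": {
  "commands": [0, -0.135, 0, 0, 0, 0, 0.4, 0, -0.135, 0, 0, 0, 0, 0.4, 0, -0.135, 0, 0, 0, 0, 0.4, 0, -0.135, 0, 0, 0, 0, 0.4, 0, -0.135, 0, 0, 0, 0, 0.4, 0, -0.135, 0, 0, 0, 0, 0.4, 0, -0.135, 0, 0, 0, 0, 0.4, 0, -0.135, 0, 0, 0, 0, 0.4, 0, -0.135, 0, 0, 0, 0, 0.4]
}}

```text
t: 2.45
tool_pos: [0.5465, 0.0369, 0.2227]
tool_rot: [-1.244, 1.163, -1.146]
contact_force: [-0.9, -0.0, 0.2]
opening: 0.0346
```

```bash
python3 - <<'E'
from h import *
s,M=pose()
d=snap('wrist','wrist1')
p=np.array([.612,.142,.12])-s['tool_pos']; print('to above bar, tool cm',np.round(M.T@p*100,1))
E
```

```text
t 2.45 pos [0.5465 0.0369 0.2227] q [-0.071 -0.122  1.797  0.005  1.474 -0.146]
[[ 0.074 -0.008  0.997]
 [-0.997  0.006  0.074]
 [-0.007 -1.    -0.007]]
F [-0.9 -0.   0.2] open 0.03463821323747178
to above bar, tool cm [-9.9 10.3  7.4]
```

View pics/wrist1.png

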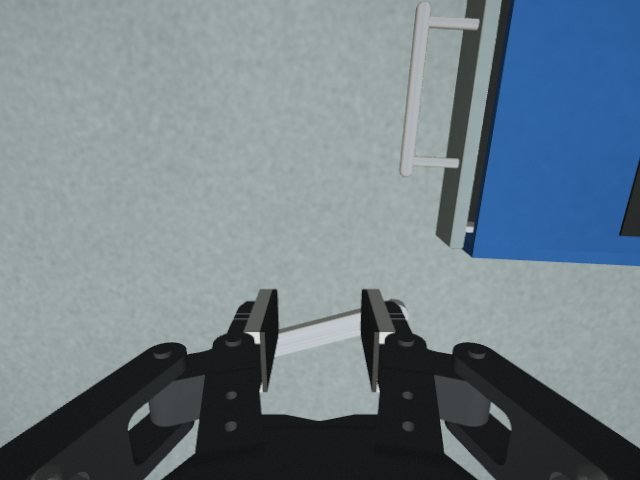

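The wrist view shows the bar from about (423,3) to (406,175), between the fingers' side and the blue front. I'll cross-check its position in this view.

```bash
python3 - <<'E'
from h import *
d=np.load('pics/wrist1.npz')
a=onz(d,423,5,.0515);b=onz(d,406,174,.0515);print(a,b,(a+b)/2, np.arctan2(-(a-b)[0],(a-b)[1]))
for u,v in((471,256),(511,0),): print(onz(d,u,v,.074))
E
```

```text
[0.60873501 0.20496905 0.0515    ] [0.61290375 0.08072282 0.0515    ] [0.61081938 0.14284594 0.0515    ] 0.03353962588223742
[0.66973715 0.02091162 0.074     ]
[0.66374775 0.20575587 0.074     ]
```

Request:
{"op": "servo_tool", "data": {
  "commands": [0, 0.04, 0, -3.4, 2, 2.4, 0.35, 0, 0, 0, -3.4, 2, 2.4, 0.35, 0, 0, 0, -3.3, 2, 2.4, 0.35, 0, 0, 0, 0, 1, 0, 0.35, 0, 0, 0, 0, 0, 0, 0.35]
}}

```text
t: 3.0
tool_pos: [0.6157, 0.1439, 0.1502]
tool_rot: [-1.221, 1.2, -1.187]
contact_force: [0.0, -0.3, 0.4]
opening: 0.0298
```

```bash
python3 - <<'E'
from h import *
s,M=pose()
p=np.array([.611,.143,.027])-s['tool_pos']; print('to bar, tool cm',np.round(M.T@p*100,2))
E
```

```text
t 3.0 pos [0.6157 0.1439 0.1502] q [0.11  0.134 1.665 0.005 1.349 0.087]
[[ 0.022 -0.007  1.   ]
 [-1.     0.004  0.022]
 [-0.005 -1.    -0.007]]
F [ 0.  -0.3  0.4] open 0.029814211212213813
to bar, tool cm [ 0.14 12.32 -0.39]
```

Straight down over the bar, then close.

Request:
{"op": "servo_tool", "data": {
  "commands": [0, 0, 0, 0, 4, -0.3, 0.35, 0, 0, 0, 0, 4, 0, 0.35, 0, 0, 0, 0, 3, 0, 0.35, 0, 0, 0, 0, 1.2, 0, 0.35, 0, 0, 0, 0, 0, 0, 0.35, 0, 0, 0, 0, 0, 0, 0, 0, 0, 0, 0, 0, 0, 0, 0, 0, 0, 0, 0, 0, 0, 0, 0, 0, 0, 0, 0, 0]
}}

```text
t: 3.9
tool_pos: [0.6143, 0.1409, 0.0328]
tool_rot: [-1.208, 1.201, -1.199]
contact_force: [0.7, 0.3, -8.3]
opening: 0.0087
```

```bash
python3 - <<'E'
from h import *
s,M=pose()
snap('side','side1')
E
```

```text
t 3.9 pos [0.6143 0.1409 0.0328] q [0.105 0.256 1.739 0.005 1.143 0.092]
[[ 0.011  0.003  1.   ]
 [-1.     0.005  0.011]
 [-0.005 -1.     0.003]]
F [ 0.7  0.3 -8.3] open 0.008665647847999794
```

View pics/side1.png

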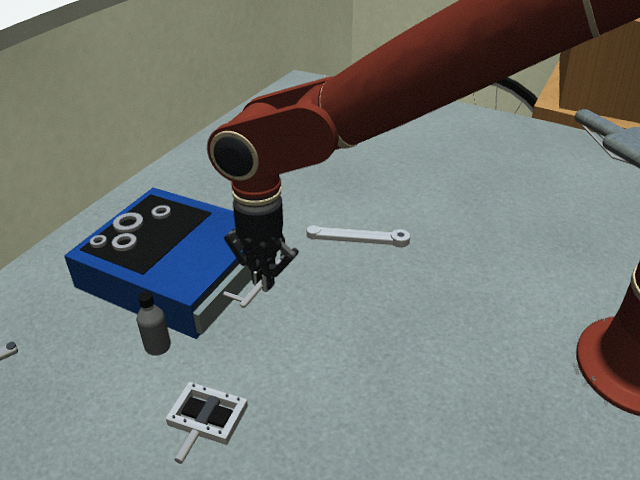

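The fingers have closed on the bar, seen at about (262,283) in the side view, with an opening of 8.7 mm. Pulling gently.

Request:
{"op": "servo_tool", "data": {
  "commands": [0, 0, 0, 0, 0, -1, 0, 0, 0, 0, 0, 0, -1.5, 0, 0, 0, 0, 0, 0, -2, 0, 0, 0, 0, 0, 0, -2, 0, 0, 0, 0, 0, 0, -2, 0]
}}

```text
t: 4.45
tool_pos: [0.5285, 0.1388, 0.0328]
tool_rot: [-1.206, 1.196, -1.203]
contact_force: [1.4, -1.6, -6.3]
opening: 0.0085
```

```bash
python3 - <<'E'
from h import *
s,M=pose()
E
```

```text
t 4.45 pos [0.5285 0.1388 0.0328] q [0.12  0.073 1.947 0.002 1.113 0.107]
[[ 0.011  0.009  1.   ]
 [-1.     0.003  0.011]
 [-0.003 -1.     0.009]]
F [ 1.4 -1.6 -6.3] open 0.008528798017441165
```

Request:
{"op": "servo_tool", "data": {
  "commands": [0, 0, 0, 0, 0, -2, 0, 0, 0, 0, 0, 0, -2, 0, 0, 0, 0, 0, 0, -2, 0, 0, 0, 0, 0, 0, -1.5, 0, 0, 0, 0, 0, 0, -1, 0]
}}

```text
t: 4.95
tool_pos: [0.4381, 0.1366, 0.0327]
tool_rot: [-1.206, 1.191, -1.205]
contact_force: [0.9, -0.3, -8.3]
opening: 0.0089
```

```bash
python3 - <<'E'
from h import *
s,M=pose()
snap('top','top2')
E
```

```text
t 4.95 pos [0.4381 0.1366 0.0327] q [ 1.410e-01 -1.420e-01  2.156e+00 -1.000e-03  1.116e+00  1.290e-01]
[[ 0.012  0.012  1.   ]
 [-1.     0.     0.012]
 [-0.    -1.     0.012]]
F [ 0.9 -0.3 -8.3] open 0.008940616887771983
```

View pics/top2.png

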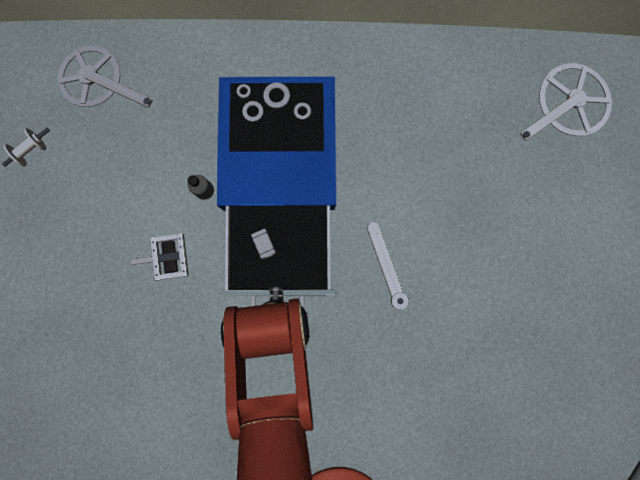

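The drawer is well out, and the sleeve is visible at about (263,243), tilted. I keep pulling until it stops.

Request:
{"op": "servo_tool", "data": {
  "commands": [0, 0, 0, 0, 0, -0.7, 0, 0, 0, 0, 0, 0, -0.7, 0, 0, 0, 0, 0, 0, -0.5, 0]
}}

```text
t: 5.3
tool_pos: [0.4246, 0.1363, 0.033]
tool_rot: [-1.189, 1.175, -1.215]
contact_force: [33.5, 0.7, -40.3]
opening: 0.0088
```

```bash
python3 - <<'E'
from h import *
s,M=pose()
E
```

```text
t 5.3 pos [0.4246 0.1363 0.033 ] q [ 0.146 -0.194  2.201 -0.004  1.101  0.135]
[[ 0.013  0.034  0.999]
 [-1.     0.001  0.013]
 [-0.001 -0.999  0.035]]
F [ 33.5   0.7 -40.3] open 0.008779306404415956
```

Stopped against 33 N, so it is at the stop. I open the fingers and rise.

Request:
{"op": "servo_tool", "data": {
  "commands": [0, 0, 0, 0, 0, 0.1, 0, 0, 0, 0, 0, 0, 0, 0.35, 0, 0, 0, 0, 0, 0, 0.35, 0, 0, 0, 0, 0, 0, 0.35, 0, 0, 0, 0, -2, 0, 0.35, 0, 0, 0, 0, -4, 0, 0.35, 0, 0, 0, 0, -5, 0, 0.35, 0, 0, 0, 0, -5, 0, 1, 0, 0, 0, 0, -5, 0, 1, 0, 0, 0, 0, 0, 0, 1]
}}

```text
t: 6.3
tool_pos: [0.4211, 0.1367, 0.257]
tool_rot: [-1.178, 1.17, -1.22]
contact_force: [0.6, 0.0, 0.8]
opening: 0.0721
```

```bash
python3 - <<'E'
from h import *
s,M=pose()
snap('top','top3');d=snap('side','side3');snap('wrist','wrist3')
z=cv2.resize(d['frame'][200:360,120:360],None,fx=3.3,fy=3.3,interpolation=cv2.INTER_CUBIC);cv2.imwrite('pics/side3z.png',z[:,:,::-1])
E
```

```text
t 6.3 pos [0.4211 0.1367 0.257 ] q [ 0.147 -0.456  2.008 -0.003  1.543  0.136]
[[ 0.011  0.045  0.999]
 [-1.     0.004  0.011]
 [-0.004 -0.999  0.045]]
F [0.6 0.  0.8] open 0.07214798169965453
```

View pics/side3z.png

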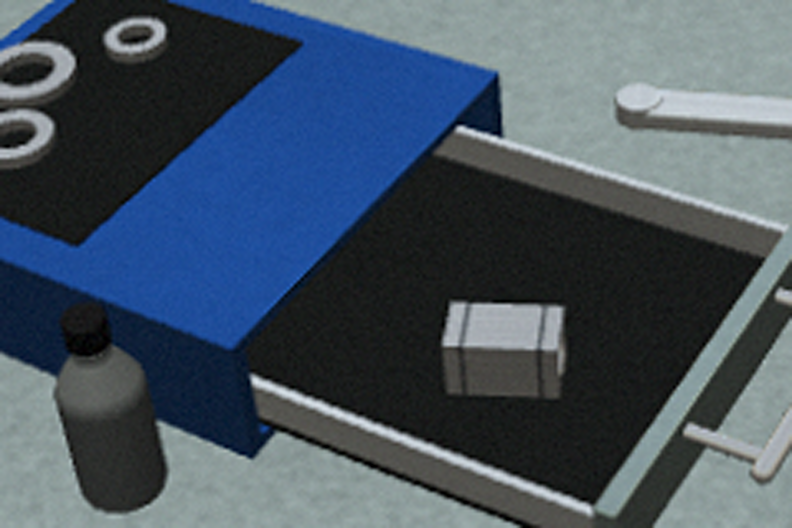

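View pics/wrist3.png

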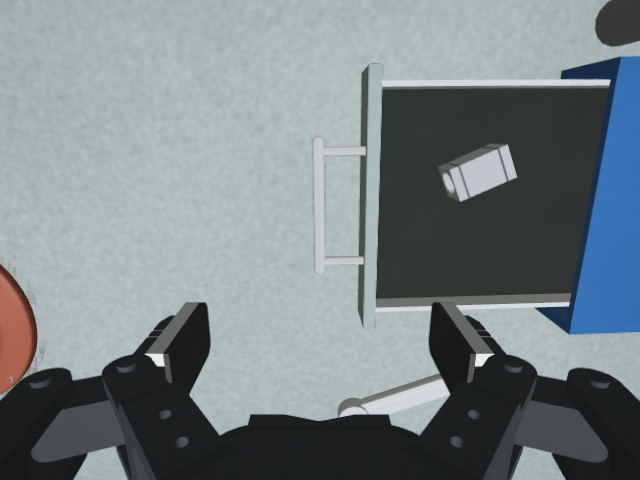

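View pics/top3.png

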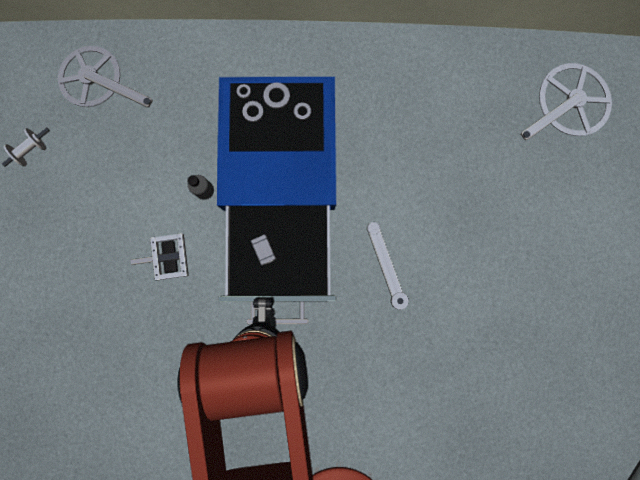

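The sleeve is at about (478,172) in the wrist view. Its robot-side end, near (447,182), shows something round, so I zoom in.

```bash
python3 - <<'E'
from h import *
d=np.load('pics/wrist3.npz');f=d['frame'][130:215,425:530]
z=cv2.resize(f,None,fx=7,fy=7,interpolation=cv2.INTER_CUBIC);cv2.imwrite('pics/w3z.png',z[:,:,::-1])
t=np.load('pics/top3.npz');f=t['frame'][225:275,245:285];z=cv2.resize(f,None,fx=10,fy=10,interpolation=cv2.INTER_CUBIC);cv2.imwrite('pics/t3z.png',z[:,:,::-1])
D=d['depth'];print(np.round(D[165:200:3,436:470:3]*1000).astype(int))
E
```

```text
[[375 375 369 365 359 356 349 344 343 343 344 345]
 [375 371 361 353 348 344 343 343 345 344 343 343]
 [374 374 366 356 348 344 344 345 344 345 344 344]
 [376 378 369 370 352 345 344 344 345 347 344 346]
 [378 376 374   0 372 347 345 346 346 346 345 347]
 [379 379 376 374 374 350 347 347 347 346 348 346]
 [380 381 380 374 375 374 348 348 347 347 348 347]
 [379 379 380 377 373 373 350 348 348 348 348 349]
 [380 382 381 381 373 371 354 349 349 348 349 350]
 [382 382 382 383 376 370 356 350 350 350 351 351]
 [382 385 382 383 380 371 360 353 349 351 350 352]
 [382 383 383 383 384 384 365 357 352 351 382 384]]
```

View pics/w3z.png

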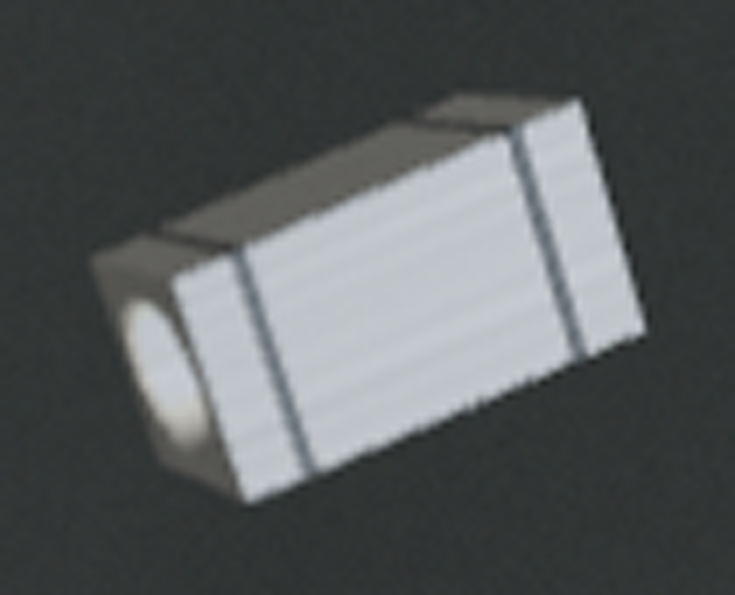

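View pics/t3z.png

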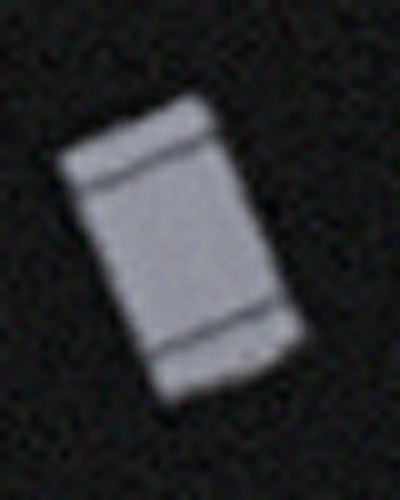

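```bash
python3 - <<'E'
from h import *
d=np.load('pics/wrist3.npz')
# top-face corners from zoom (px/7)
zc=[(175,280),(580,100),(645,332),(250,500)]
P=np.array([onz(d,425+x/7-.43,130+y/7-.43,.049) for x,y in zc]);print(np.round(P,4))
c=P.mean(0); ax=(P[0]+P[3]-P[1]-P[2]);L=np.linalg.norm(ax)/2;ax/=np.linalg.norm(ax);print('c',c,'axis to disc end',ax,'deg',np.degrees(np.arctan2(ax[1],ax[0])),'L',L,'W',np.linalg.norm(P[0]-P[3]))
for v in range(168,196,3):
  for u in range(440,456,3):
    if d['depth'][v,u]==0: continue
    p=dep(d,u,v); r=p-c; print(v,u,'along %.1f lat %.1f z %.1f'%(r@ax*1000,(r@np.array([-ax[1],ax[0],0]))*1000,p[2]*1000),d['frame'][v,u].mean().round())
t=np.load('pics/top3.npz')
zc=[(60,155),(200,92),(308,330),(168,402)]
Q=np.array([onz(t,245+x/10-.45,225+y/10-.45,.049) for x,y in zc]);print(np.round(Q,4),Q.mean(0)); a=Q[2]+Q[3]-Q[0]-Q[1];print(np.degrees(np.arctan2(a[1],a[0])))
E
```

```text
[[0.5438 0.176  0.049 ]
 [0.5947 0.1996 0.049 ]
 [0.6081 0.1699 0.049 ]
 [0.5572 0.147  0.049 ]]
c [0.5759618  0.17313135 0.049     ] axis to disc end [-0.90976106 -0.41513229  0.        ] deg -155.47235205345032 L 0.05592428604416858 W 0.031962525017484804
168 440 along 28.8 lat -15.5 z 25.2 85.0
168 443 along 28.6 lat -16.3 z 33.8 89.0
168 446 along 28.0 lat -16.7 z 40.5 95.0
168 449 along 26.7 lat -16.6 z 44.8 94.0
168 452 along 25.5 lat -16.4 z 49.0 129.0
168 455 along 23.4 lat -15.6 z 50.5 189.0
171 440 along 28.7 lat -11.9 z 21.5 81.0
171 443 along 28.9 lat -13.1 z 31.7 83.0
171 446 along 28.6 lat -13.8 z 39.4 82.0
171 449 along 28.8 lat -14.9 z 48.7 107.0
171 452 along 26.6 lat -14.0 z 49.6 196.0
171 455 along 23.8 lat -12.7 z 49.1 193.0
174 440 along 28.6 lat -8.3 z 18.0 70.0
174 443 along 28.1 lat -8.9 z 25.8 141.0
174 446 along 25.0 lat -7.4 z 24.4 182.0
174 449 along 28.7 lat -11.5 z 45.5 83.0
174 452 along 27.5 lat -11.4 z 49.7 198.0
174 455 along 24.9 lat -10.2 z 49.6 197.0
177 440 along 29.7 lat -5.5 z 18.4 52.0
177 443 along 28.2 lat -5.4 z 22.8 160.0
177 446 along 25.
[... 1035 characters left out ...]
long 25.3 lat 8.1 z 28.3 181.0
189 455 along 28.8 lat 3.3 z 48.4 110.0
192 440 along 34.4 lat 9.0 z 17.8 52.0
192 443 along 31.7 lat 10.1 z 18.2 51.0
192 446 along 28.9 lat 11.4 z 18.4 68.0
192 449 along 28.6 lat 10.0 z 27.0 116.0
192 452 along 27.3 lat 9.9 z 31.7 132.0
192 455 along 28.9 lat 6.8 z 45.9 88.0
195 440 along 35.3 lat 12.0 z 17.4 51.0
195 443 along 32.9 lat 12.8 z 19.0 54.0
195 446 along 29.6 lat 14.6 z 17.3 52.0
195 449 along 29.1 lat 13.4 z 25.4 84.0
195 452 along 28.8 lat 12.1 z 33.7 86.0
195 455 along 28.6 lat 10.7 z 42.0 85.0
[[0.5949 0.199  0.049 ]
 [0.6089 0.1696 0.049 ]
 [0.5586 0.1452 0.049 ]
 [0.5428 0.1745 0.049 ]] [0.57630031 0.17208445 0.049     ]
-154.5128157443215
```

The depth readings inside the disc fall on the bore's lower wall (z about 22–25 mm), and they lie behind the end face. So the robot-side end is the hole, and its mouth points at azimuth about −155°. The sleeve's centre is at (0.576, 0.173). I move above it and yaw so that the mouth lies along tool −x.

Request:
{"op": "servo_tool", "data": {
  "commands": [-0.045, 0, 0, -0.9, 1.5, 3.9, 0.8, 0, 0, 0, -0.9, 1.5, 3.9, 0.8, 0, 0, 0, -0.9, 1.5, 3.9, 0.8, 0, 0, 0, -0.9, 1.5, 3.9, 0.8]
}}

```text
t: 6.85
tool_pos: [0.5715, 0.1743, 0.1827]
tool_rot: [-1.226, 1.214, -1.192]
contact_force: [0.1, -0.5, 0.7]
opening: 0.0683
```

Request:
{"op": "servo_tool", "data": {
  "commands": [0, -0.14, 0, 0, 0, 0, 0.8, 0, -0.14, 0, 0, 0, 0, 0.8, 0, -0.14, 0, 0, 0, 0, 0.8, 0, -0.14, 0, 0, 0, 0, 0.8, 0, -0.14, 0, 0, 0, 0, 0.8, 0, -0.14, 0, 0, 0, 0, 0.8, 0, -0.14, 0, 0, 0, 0, 0.8, 0, -0.14, 0, 0, 0, 0, 0.8, 0, -0.14, 0, 0, 0, 0, 0.8, 0, -0.14, 0, 0, 0, 0, 0.8, 0, -0.14, 0, 0, 0, 0, 0.8, 0, -0.14, 0, 0, 0, 0, 0.8, 0, -0.14, 0, 0, 0, 0, 0.8]
}}

```text
t: 8.15
tool_pos: [0.5515, 0.1707, 0.1329]
tool_rot: [-1.549, -0.185, 0.338]
contact_force: [-0.0, -0.1, 0.4]
opening: 0.0683
```

```bash
cat >> h.py <<'E'
def goto(p,zaz=None):
    s,M=pose(); print('tool cm',np.round(M.T@(np.array(p)-s['tool_pos'])*100,2))
    if zaz is not None:
        z=np.array([np.cos(zaz),np.sin(zaz),0]);y=np.array([0,0,-1.]);T=np.c_[np.cross(y,z),y,z]
        print('turn',np.round(R.from_matrix(M.T@T).as_rotvec(),3))
E
python3 - <<'E'
from h import *
goto([.577,.173,.10],np.radians(115))
E
```

```text
t 8.15 pos [0.5515 0.1707 0.1329] q [ 0.169  0.084  1.751  0.004  1.403 -1.737]
[[ 0.94  -0.096 -0.327]
 [ 0.327 -0.012  0.945]
 [-0.095 -0.995  0.02 ]]
F [-0.  -0.1  0.4] open 0.06834705999345206
tool cm [ 2.79  3.03 -0.68]
turn [-0.025 -0.102 -0.094]
```

Request:
{"op": "servo_tool", "data": {
  "commands": [-0.025, -0.1, -0.094, 2.8, 0, -0.7, 0.75, 0, 0, 0, 0, 0, 0, 0.75]
}}

```text
t: 8.35
tool_pos: [0.5772, 0.1727, 0.1241]
tool_rot: [-1.543, -0.338, 0.35]
contact_force: [0.3, -0.5, 0.3]
opening: 0.0639
```

```bash
python3 - <<'E'
from h import *
goto([.577,.173,.09],np.radians(115))
snap('wrist','wrist4')
E
```

```text
t 8.35 pos [0.5772 0.1727 0.1241] q [ 0.167  0.093  1.755 -0.     1.301 -1.842]
[[ 0.905 -0.007 -0.425]
 [ 0.425 -0.001  0.905]
 [-0.007 -1.     0.002]]
F [ 0.3 -0.5  0.3] open 0.06391599543079496
tool cm [0.02 3.41 0.03]
turn [-0.002  0.003 -0.007]
```

View pics/wrist4.png

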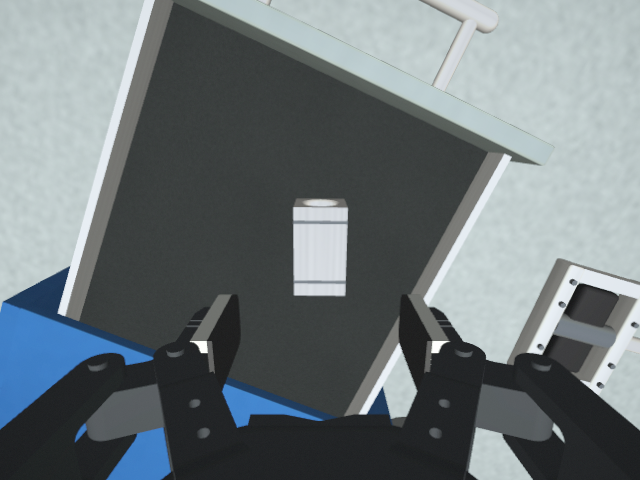

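The sleeve is square between the pads, spanning about (293–348, 205–295), with the hole visible at (320,202). I make a quick centre check and then descend.

```bash
python3 - <<'E'
from h import *
d=np.load('pics/wrist4.npz')
P=[onz(d,u,v,.049) for u,v in((293,207),(348,207),(345,295),(294,295))];print(np.round(P,4),np.mean(P,0))
goto(np.r_[np.mean(P,0)[:2],.02])
E
```

```text
[[0.5565 0.1472 0.049 ]
 [0.5427 0.1765 0.049 ]
 [0.5938 0.1997 0.049 ]
 [0.6075 0.1707 0.049 ]] [0.5751448  0.17351102 0.049     ]
t 8.4 pos [0.5761 0.1726 0.1237] q [ 0.167  0.093  1.756  0.     1.303 -1.841]
[[ 0.906 -0.01  -0.424]
 [ 0.424 -0.002  0.906]
 [-0.01  -1.     0.003]]
F [-0.8  0.4 -0.6] open 0.06411454856089041
tool cm [ 0.06 10.37  0.09]
```

Request:
{"op": "servo_tool", "data": {
  "commands": [0, 0, -0.01, 0.1, 3, 0.1, 0.65, 0, 0, 0, 0.1, 3, 0, 0.65, 0, 0, 0, 0, 2.5, 0, 0.65, 0, 0, 0, 0, 1, 0, 0.65, 0, 0, 0, 0, 0, 0, 0.65]
}}

```text
t: 8.9
tool_pos: [0.571, 0.1739, 0.022]
tool_rot: [-1.541, -0.322, 0.348]
contact_force: [0.6, -0.1, 1.1]
opening: 0.0555
```

```bash
python3 - <<'E'
from h import *
goto([.576,.1735,.019],np.radians(115))
E
```

```text
t 8.9 pos [0.571  0.1739 0.022 ] q [ 0.169  0.214  1.811  0.004  1.134 -1.83 ]
[[ 0.91  -0.017 -0.414]
 [ 0.414  0.001  0.91 ]
 [-0.015 -1.     0.008]]
F [ 0.6 -0.1  1.1] open 0.055513075854431174
tool cm [ 0.45  0.29 -0.25]
turn [-0.008 -0.009 -0.015]
```

Request:
{"op": "servo_tool", "data": {
  "commands": [-0.008, -0.009, -0.015, 0.4, 0.25, -0.2, 0.65, 0, 0, 0, 0.1, 0, 0, 0.55, 0, 0, 0, 0, 0, 0, 0, 0, 0, 0, 0, 0, 0, 0, 0, 0, 0, 0, 0, 0, 0, 0, 0, 0, 0, 0, 0, 0, 0, 0, 0, 0, 0, 0, 0],
  "grip_force": 80
}}

```text
t: 9.6
tool_pos: [0.5778, 0.1745, 0.0224]
tool_rot: [-1.545, -0.344, 0.338]
contact_force: [-1.0, -0.1, -3.5]
opening: 0.0308
```

```bash
python3 - <<'E'
from h import *
pose()
snap('wrist','wrist5')
E
```

```text
t 9.6 pos [0.5778 0.1745 0.0224] q [ 1.700e-01  2.160e-01  1.807e+00 -1.000e-03  1.115e+00 -1.835e+00]
[[ 0.907  0.004 -0.421]
 [ 0.421  0.     0.907]
 [ 0.003 -1.    -0.002]]
F [-1.  -0.1 -3.5] open 0.03084081416777574
```

View pics/wrist5.png

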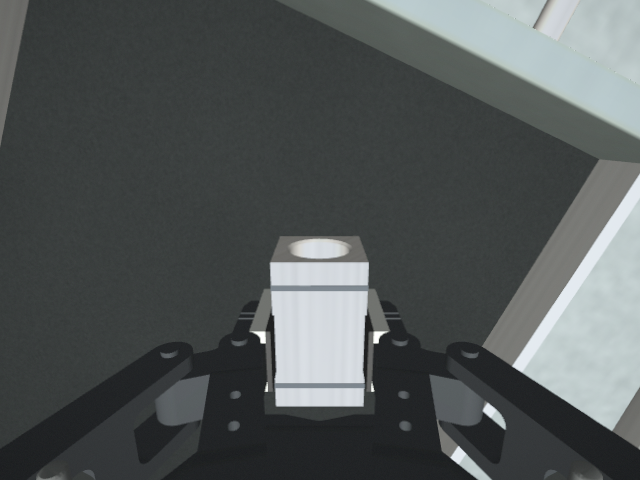

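The pads hold the sleeve squarely (sides at columns 271 and 368) at a 31 mm opening, and the hole is at (320,249). Lifting straight up.

Request:
{"op": "servo_tool", "data": {
  "commands": [0, 0, 0, 0, -1, 0, 0, 0, 0, 0, 0, -2, 0, 0, 0, 0, 0, 0, -3, 0, 0, 0, 0, 0, 0, -4, 0, 0, 0, 0, 0, 0, -5, 0, 0, 0, 0, 0, 0, -5, 0, 0, 0, 0, 0, 0, -5, 0, 0, 0, 0, 0, 0, -5, 0, 0, 0, 0, 0, 0, -5, 0, 0, 0, 0, 0, 0, -3, 0, 0, 0, 0, 0, 0, 0, 0]
}}

```text
validation failed for argument at $.co...
```

```bash
python3 - <<'E'
from h import *
pose()
snap('wrist','wrist6');snap('side','side6')
E
```

```text
t 9.65 pos [0.5778 0.1745 0.0223] q [ 1.700e-01  2.160e-01  1.807e+00 -1.000e-03  1.115e+00 -1.835e+00]
[[ 0.907  0.004 -0.421]
 [ 0.421  0.     0.907]
 [ 0.003 -1.    -0.001]]
F [-0.2 -0.4 -3.4] open 0.030917098966416073
```

View pics/wrist6.png

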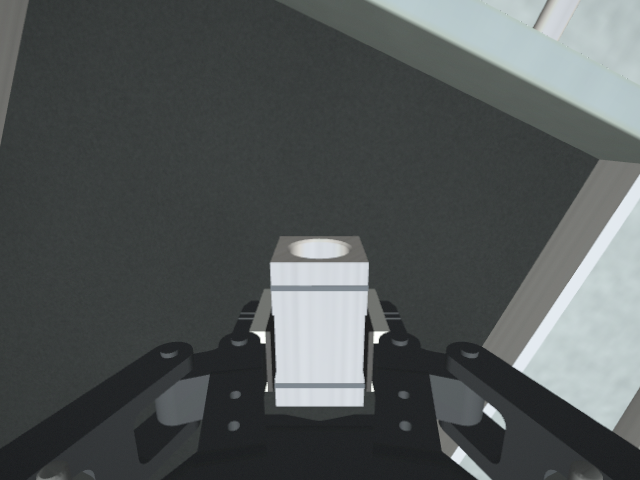

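View pics/side6.png

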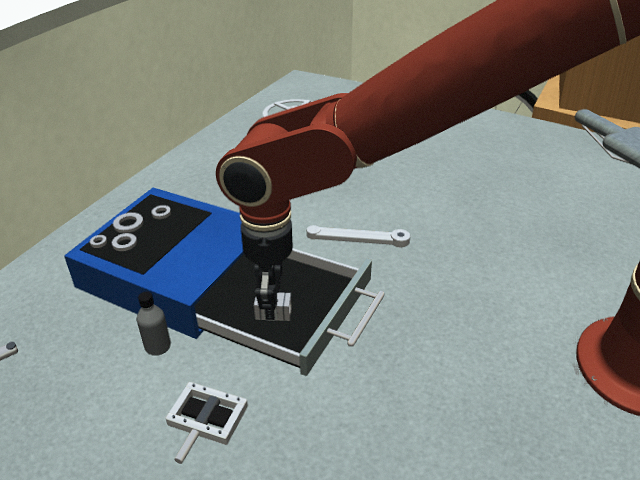

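That call was refused (a bad list) and nothing moved: the sleeve still sits in the closed fingers on the drawer floor. I resend a shorter list.

Request:
{"op": "servo_tool", "data": {
  "commands": [0, 0, 0, 0, -1, 0, 0, 0, 0, 0, 0, -2, 0, 0, 0, 0, 0, 0, -3, 0, 0, 0, 0, 0, 0, -4, 0, 0, 0, 0, 0, 0, -5, 0, 0, 0, 0, 0, 0, -5, 0, 0, 0, 0, 0, 0, -5, 0, 0, 0, 0, 0, 0, -5, 0, 0, 0, 0, 0, 0, -3, 0, 0, 0, 0, 0, 0, 0, 0, 0]
}}

```text
t: 10.75
tool_pos: [0.574, 0.1741, 0.364]
tool_rot: [-1.544, -0.342, 0.34]
contact_force: [0.2, -0.1, -3.4]
opening: 0.031
```

```bash
python3 - <<'E'
from h import *
pose()
snap('wrist','wrist7')
E
```

```text
t 10.75 pos [0.574  0.1741 0.364 ] q [ 1.710e-01 -5.200e-02  1.500e+00 -1.000e-03  1.693e+00 -1.835e+00]
[[ 0.907  0.001 -0.421]
 [ 0.421 -0.     0.907]
 [ 0.001 -1.    -0.001]]
F [ 0.2 -0.1 -3.4] open 0.030990289430943094
```

View pics/wrist7.png

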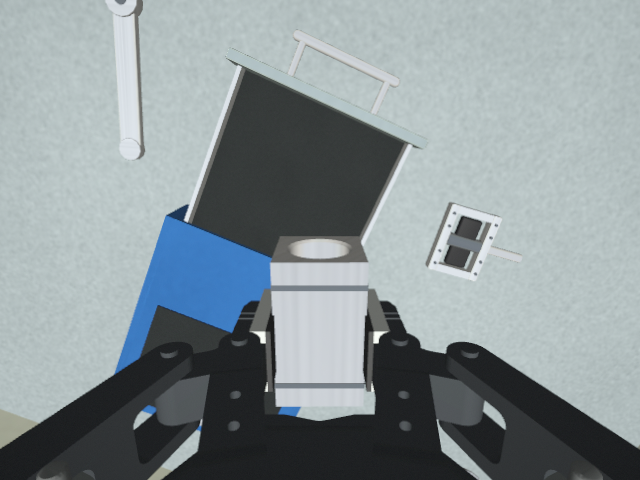

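The sleeve is lifted and unslipped, with the hole at (320,249) towards the camera. Now I yaw so that the mouth points to the arm's left.

Request:
{"op": "servo_tool", "data": {
  "commands": [0, 0.14, 0, 0, 0, 0, 0, 0, 0.14, 0, 0, 0, 0, 0, 0, 0.14, 0, 0, 0, 0, 0, 0, 0.14, 0, 0, 0, 0, 0, 0, 0.14, 0, 0, 0, 0, 0, 0, 0.14, 0, 0, 0, 0, 0, 0, 0.14, 0, 0, 0, 0, 0, 0, 0.14, 0, 0, 0, 0, 0, 0, 0.14, 0, 0, 0, 0, 0, 0, 0.14, 0, 0, 0, 0, 0, 0, 0.14, 0, 0, 0, 0, 0, 0, 0.14, 0, 0, 0, 0, 0, 0, 0.14, 0, 0, 0, 0, 0]
}}

```text
t: 12.1
tool_pos: [0.5577, 0.1712, 0.3102]
tool_rot: [-1.32, 1.176, -1.098]
contact_force: [0.1, 0.0, -3.0]
opening: 0.0308
```

Request:
{"op": "servo_tool", "data": {
  "commands": [0, 0, 0.12, 0, 0, 0, 0, 0, 0, 0.12, 0, 0, 0, 0, 0, 0, 0.12, 0, 0, 0, 0]
}}

```text
t: 12.4
tool_pos: [0.5532, 0.1744, 0.2996]
tool_rot: [-1.056, 1.366, -0.82]
contact_force: [0.0, -0.2, -3.6]
opening: 0.0307
```

```bash
python3 - <<'E'
from h import *
pose()
E
```

```text
t 12.4 pos [0.5532 0.1744 0.2996] q [ 0.005 -0.048  1.634  0.358  1.678 -0.074]
[[ 0.073 -0.123  0.99 ]
 [-0.931  0.347  0.112]
 [-0.358 -0.93  -0.089]]
F [ 0.  -0.2 -3.6] open 0.03070693166844827
```

q4 turns the free way and the mouth is rising. Carrying on.

Request:
{"op": "servo_tool", "data": {
  "commands": [0, 0, 0.13, -0.5, -1, 0, 0, 0, 0, 0.13, -0.5, -1, 0, 0, 0, 0, 0.13, -0.5, -1, 0, 0, 0, 0, 0.13, -0.5, -0.5, 0, 0, 0, 0, 0.13, -0.5, -0.5, 0, 0, 0, 0, 0.13, -0.5, 0, 0, 0]
}}

```text
t: 13.0
tool_pos: [0.5525, 0.1731, 0.3332]
tool_rot: [-0.417, 1.639, -0.218]
contact_force: [0.5, -0.1, -4.0]
opening: 0.0306
```

```bash
cat >> h.py <<'E'
def up():
    s,M=pose(); y=M[:,1]; x=np.array([0,0,-1.]); y=y-x*(x@y); y/=np.linalg.norm(y); T=np.c_[x,y,np.cross(x,y)]
    print('turn',np.round(R.from_matrix(M.T@T).as_rotvec(),3))
E
python3 - <<'E'
from h import *
up()
E
```

```text
t 13.0 pos [0.5525 0.1731 0.3332] q [-0.263  0.041  1.746  1.079  1.857 -0.246]
[[-0.067 -0.14   0.988]
 [-0.393  0.914  0.103]
 [-0.917 -0.382 -0.116]]
F [ 0.5 -0.1 -4. ] open 0.030625974330589903
turn [-0.025 -0.124  0.391]
```

Request:
{"op": "servo_tool", "data": {
  "commands": [-0.01, -0.04, 0.13, -0.6, 0, 0, 0, -0.01, -0.04, 0.13, -0.6, 0, 0, 0, 0, -0.04, 0.12, -0.6, 0, 0, 0, 0, 0, 0, 0, 0, 0, 0]
}}

```text
t: 13.4
tool_pos: [0.5494, 0.177, 0.3346]
tool_rot: [-0.106, 1.599, 0.112]
contact_force: [-0.3, -0.1, -4.5]
opening: 0.0309
```

```bash
python3 - <<'E'
from h import *
up()
E
```

```text
t 13.4 pos [0.5494 0.177  0.3346] q [-0.293  0.159  1.813  1.399  1.968 -0.404]
[[-0.031 -0.138  0.99 ]
 [ 0.002  0.99   0.138]
 [-1.     0.006 -0.03 ]]
F [-0.3 -0.1 -4.5] open 0.030916990406695283
turn [ 0.    -0.03  -0.006]
```

One small trim and a settle, then I check in all three views.

Request:
{"op": "servo_tool", "data": {
  "commands": [0, -0.03, -0.005, 0, 0, 0, 0, 0, 0, 0, 0, 0, 0, 0, 0, 0, 0, 0, 0, 0, 0, 0, 0, 0, 0, 0, 0, 0]
}}

```text
t: 13.8
tool_pos: [0.5486, 0.1778, 0.3322]
tool_rot: [-0.114, 1.571, 0.103]
contact_force: [0.1, 0.9, -3.0]
opening: 0.0306
```

```bash
python3 - <<'E'
from h import *
up()
w=snap('wrist','wrist8')['frame'];s=snap('side','side8')['frame'];t=snap('top','top8')['frame']
cv2.imwrite('pics/all8.png',np.vstack([np.hstack([w,s])[:, :, ::-1],np.hstack([t,t*0])[:,:,::-1]])[::1,::1][:].astype(np.uint8)) if 0 else None
a=[cv2.resize(x,(400,300),interpolation=cv2.INTER_AREA) for x in(w,s,t)]
z=cv2.resize(s[120:330,180:460],(400,300))
cv2.imwrite('pics/all8.png',np.vstack([np.hstack(a[:2]),np.hstack([a[2],z])])[:,:,::-1])
up()
E
```

```text
t 13.8 pos [0.5486 0.1778 0.3322] q [-0.292  0.155  1.814  1.387  1.962 -0.433]
[[-0.003 -0.138  0.99 ]
 [-0.007  0.99   0.138]
 [-1.    -0.007 -0.004]]
F [ 0.1  0.9 -3. ] open 0.030558149747374155
turn [-0.    -0.004  0.007]
t 13.95 pos [0.5487 0.1777 0.3322] q [-0.292  0.156  1.814  1.388  1.963 -0.434]
[[-0.002 -0.138  0.99 ]
 [-0.007  0.99   0.138]
 [-1.    -0.006 -0.003]]
F [ 0.4  0.3 -2.4] open 0.030588556693767713
turn [-0.    -0.003  0.006]
```

View pics/all8.png

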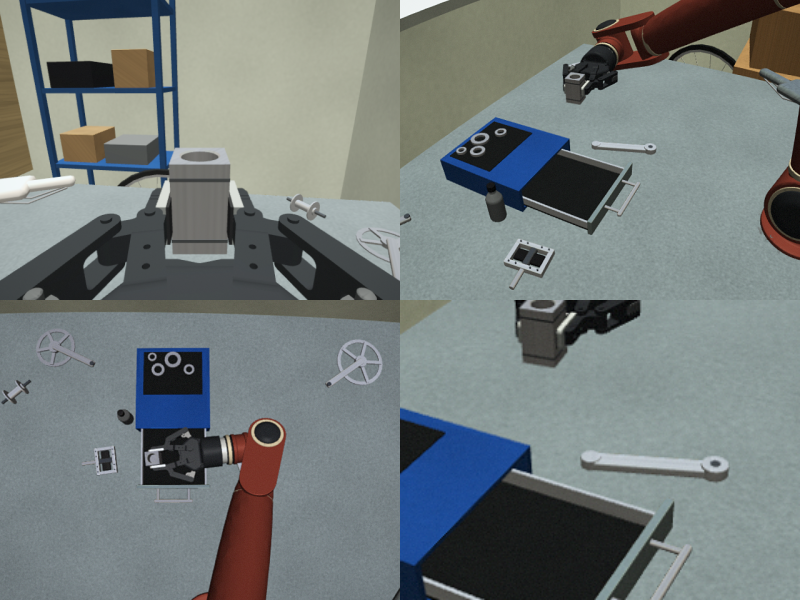

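The wrist and side views show the hole facing up, at about (203,156) in the tiled wrist picture. The sleeve is upright and clear of everything. The drawer is still out, and the pedal, crank and bottle are where they were. Handing in.

```bash
python3 - <<'E'
from h import *
print(ticket.finish_job())
E
```

```text
the job is handed in; nothing more can be done
None
```

I pulled the drawer to its stop, and the arm is now holding the sleeve still with its hole facing up. The job was handed in at about 14 s; it reports no verdict.

- **Drawer:** I pulled it by the handle until the wrist force rose to 33 N. It was still out in the last pictures.
- **Finding the hole:** The wrist camera's picture and depth showed the hole in the end facing the robot. I gripped the sleeve across its flats at 80 N, lifted it clear and turned it so the hole faced up.
- **Last checks:**
  - The tool axis along the sleeve was within about 0.5° of vertical.
  - The fingertips were at z = 0.33 m and the opening was steady at 31 mm.
  - The wrist and side views showed the hole on top, with nothing near the sleeve but the fingers.
  - The pedal, crank and bottle looked unmoved; I judged this by eye.
- **What went wrong or disagreed:**
  - One lift command was refused as badly formed. Nothing moved, and I sent it again.
  - The arm drifted a few centimetres during the yaw turns. I corrected this before gripping; after the lift it only lowered the sleeve a little, well above the bench.
  - On the 11 mm handle bar the fingers read about 8.7 mm, but the grip held.

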